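Earth the test box and open its lid

ROBOT

A 6-joint arm with a two-finger parallel gripper is mounted at the origin on the work surface. World frame = base frame: x ahead of the robot, y to its left, z up, the work surface at z = 0. Lengths are in m, angles in degrees, forces in N, time in s.
With the tool pointing down it reaches from about 0.4 to 0.825 m from the base axis. Payload 7 kg.
Tool frame: the origin (TCP) lies midway between the tips of the shut fingers; the grasp point (between the pads) lies 19 mm behind it (r.grip_depth is the distance from the TCP to the grasp point, in m); z points along the fingers, y is the line along which they close (so a half turn about z gives the same grasp; the last joint's range is limited). The gripper opens to 88 mm and grips with 3 to 60 N. Pads are 19 mm wide; open, the fingers measure 130 mm over their backs; the gripper's body (78 mm by 193 mm) begins 47 mm behind the grasp point.
Start: joints at [81.423, 20.546, 0.682, 0, -70.136, -16.507], TCP at [0.286, 0.611, 0.227] pointing down, gripper open.
Joint ranges: [-176.03, 176.03], [-82.01, 121.73], [-58.28, 71.71], [-173.87, 95.51], [-174.79, -0.11], [-173.66, 173.66]. Speed limits (degrees/s): [136.94, 136.94, 172.46, 180, 180, 180].

INTERFACE

Orientations are given as [roll, pitch, yaw] about the fixed x, y, z axes, in that order (R = Rz(yaw) Ry(pitch) Rx(roll)).
In Python, from plant import r, capture, close_job, search_frame, outline_of gives the robot as it stands.
- The arm moves only by the shell command python3 -m creep 'ROWS' [FORCE]. ROWS is JSON, a list of rows, each a list of 7 numbers: the finger opening in mm, from 0 to 87.6, then the shift along the world's x, y, z in units of 25 mm (1.0 is 25 mm), then the turn, a rotation vector about the world's x, y, z in degrees. In form: [[hand, x, y, z, ax, ay, az], ...]. A call has 1 to 8 rows; each row shifts and turns the commanded pose from where the row before left it; what a row does not reach is not made up. A row lasts 1/12 s, in which the tool goes at most 41.7 mm and 7.16 degrees, less where a joint would pass 70% of its speed; a pose out of reach is approached as far as the arm can. A call is refused whole if a number of a shift passes 1 or a number of a turn 7.16, either way. A call with a gripper value outside its range is refused whole. The fingers move at their own pace and stop on an object; FORCE is the grip in N (left out, the last holds). Time passes only in rows, so rows that do not move let the fingers close. It gives the time, the measured TCP pose, the force, the opening and the grip force at its end, in the units of the state.
- r.get_state(): the state, without advancing time (a new reading comes with each control period).
- capture(name): name is "side" or "top"; returns a dict with "frame" (384x512x3 uint8, red, green, blue), "K" (3x3 intrinsics, pixels), "k1" (the pictures are not rectified: a ray, as slopes to the right and down, at radius r is drawn at 1 + k1 r^2 times it, then the intrinsics apply), "origin" and "rotation" of the camera in the world. Camera axes: x right, y down, z forward; pixel columns grow to the right and rows downward; lengths in m; the calibration is good to about 2 mm. A picture is of the moment at which its call begins. There is no depth.
- close_job(): hands the job in; it is judged then, once.
Trained networks look in a picture, given as the dict that the camera call returned (one of the last four; its "shot" number tells which), for a name from the list of things; names that differ only in an ending like _2 or _b are one class to them, and where a whole thing is asked for, a point or a joint stands for the part that bears it (a point fixed in the world has none). Each returns a list of dicts, best first, with "conf" (0 to 1); they miss things now and then, are a little off and sometimes report something else, mostly with a low value. They report only what shows in the picture. A call takes as long as a camera call. They do not tell look-alikes from the thing itself.
- search_frame(picture, target): "bbox" ([left, top, right, bottom] in pixels, round what is visible of it).
- outline_of(picture, target): "region" (384x512 bool, what is visible of it) and "bbox" ([left, top, right, bottom] in pixels, round what is visible of it).
The state is a dict: "time_s": time; "joints": joint angles; "qd": joint speeds; "joint_torque": joint torques, N m; "tcp_pos": TCP position; "eef_rot": TCP orientation; "contact_force": force on the tool from outside, world axes, zero at the start; "moment": the same for the moment, N m; "gripper_width": finger opening in m; "gripper_force": force on a finger pad.
Only numpy, scipy, OpenCV 4.12 (cv2) and the standard library are available. Lean on these libraries where they do the work, as an engineer would, in place of code of your own. Each camera call takes 0.05 s, during which the arm holds its last target. There are 200 camera calls.

TASK

Make the test box safe to load: turn the selector on the sloping panel to the earth mark (the stem with three shrinking bars, second from the left) and only then lift the box's lid by its pull, all the way back until it rests on its stop. Move the lid gently, without flinging it open or letting it drop, leave the selector clicked in at the earth mark, and leave the loose things on the bench where they are.

Things in the scene. Friction and masses are not known exactly. Their poses are not given: they have to be found in the camera images.
- selector (a joint): Detented selector knob, rad, growing clockwise as seen looking onto the panel. It clicks in at 0, 0.70, 1.40 and 2.10: pointer 60 and 20 degrees left, then 20 and 60 degrees right of straight up the slope. 0.70 is the earth mark (a stem and three shrinking bars); the other marks are single short strokes. Starts near a right-hand position. Takes 0.15 N m at most.
- knob_grip (a point): Point on the knob's axis at grip height. Black bar 46 x 14 x 32 mm high on a skirt of 52 mm diameter. z: knob axis, out of the panel, leaning 35 degrees from vertical towards the robot; x: along the bar to its pointer end (white line); y: across the 14 mm width. It lies 37 mm above the panel, 23 mm above the skirt, 7 mm below the bar's top. Turns with the knob.
- control_unit: Grey wedge-shaped control unit, fixed to the bench, 135 mm deep, 150 mm wide, 28 mm high in front, 123 mm at the back; the dark panel on top slopes 35 degrees and faces the robot. Origin at the centre of its underside; x from its low front to its high back, z up. Stands left or right of the test box.
- lid (a joint): Lid of the test box, rad: 0 shut, 1.83 (105 degrees) back on its stop. Stiffish hinge: released below about 75 degrees it falls shut, further back it stays where it is left, so it has to be brought right to the stop. Mass about 0.4 kg (lifting by the pull takes 1 to 3 N).
- lid_pull (a point): Centre of the lid's pull: a black barrel along y, 30 mm long, 18 mm diameter, 30 mm in front of the lid's edge in the lid's plane, on a 16 mm wide steel neck; 79.5 mm above the bench when shut. Pinched on its end faces (30 mm apart along y) it turns between the fingers as the lid swings. Turns with the lid: shut, x points from pull to hinge, z up.
- lid_hinge (a point): Middle of the hinge axis at the far upper edge of the test box, 75.5 mm above the bench, 180 mm from the pull. The axis is y; the lid opens by turning about +y (the pull goes up, then away from the robot). Turns with the lid.
- test_box: Grey shielded metal test box, fixed to the bench, 150 mm deep (x) by 200 mm wide (y) by 75 mm high, walls 5 mm, with an 8 mm grey lid on top. Origin at the centre of its underside; its front, with the pull, faces -x.
- sample_jar: Bystander: clear jar with white cap, 40 mm diameter, 52 mm high, beside the test box. Origin at the centre of its underside.
- adapter: Bystander: brass adapter, 26 mm diameter, 28 mm high, beside the control unit. Origin at the centre of its underside.
- dish: Bystander: shallow glass dish, 72 mm diameter, 16 mm high, near the robot. Origin at the centre of its underside.
- tape_roll: Bystander: black tape roll lying flat, 72 mm diameter, 19 mm high, behind the box and the unit. Origin at the centre of its underside.
- driver: Bystander: grey screwdriver, 190 mm long, lying at the left. Origin at the middle of its underside.
- slide_box: Bystander: white box 85 x 70 x 30 mm at the right. Origin at the centre of its underside.
- mount_post: Bystander: steel post 68 mm high on a 32 mm round foot, at the far right. Origin at the centre of its underside.
There are look-alikes about, which are no part of the job. What is shaped like the control_unit but green or yellow is not meant.

How it is judged (in metres and radians):
On the way, in this order (a step that is already met when the one before it is completed fails the run):
1. the selector stands at the earth mark (0.70 rad, within 0.16) with the lid still shut (value of joint selector between 0.54 and 0.86 rad and value of joint lid below 0.1 rad), for 0.2 s.
2. the lid is back on its stop (over 1.77 rad) (value of joint selector between 0.54 and 0.86 rad and value of joint lid above 1.77 rad), for 0.2 s.
At the end, for the whole second after the job is handed in: The selector stands at the earth mark (0.70 rad, within 0.16) and the lid lies still on its stop (over 1.77 rad of 1.83), both released (all of step 2 and velocity of joint lid between -0.1 and 0.1 rad/s); the robot touches nothing.
It fails at once if the lid is raised (over 0.15 rad) while the selector is more than 0.3 rad off the earth mark (value of joint lid above 0.15 rad and (value of joint selector below 0.4 rad or value of joint selector above 1 rad)).
It fails at once if the lid is flung or dropped (faster than 3 rad/s) (velocity of joint lid above 3 rad/s or velocity of joint lid below -3 rad/s).
It fails at once if a loose bystander is moved by more than 25 mm (distance of any of sample_jar, adapter, dish, tape_roll, driver, slide_box, mount_post from where it was at the start of the episode above 0.025 m).
It also fails if it takes over 61 s, if anything falls off the work surface, if the arm or the gripper's body presses on something with over 40 N, if the wrist force passes 120 N, or if a joint passes its speed limit or range.

## Working session

There is one attempt and no reset: what is moved stays moved. The work goes in short steps, Python scripts to look and compute and a shell command to move; the robot and the scene stay as the last step left them, time stands still between calls to the robot, and variables do not carry over. Pictures are saved under pics/ and viewed, at most 10 in all, crops included, and the job is handed in when it is done.

```bash
mkdir -p pics; ls; cat > h.py <<'E'
import numpy as np, cv2
from plant import r, capture, close_job, search_frame, outline_of
def ray(c,u,v):
    K=np.array(c["K"]);d=np.array([(u-K[0,2])/K[0,0],(v-K[1,2])/K[1,1]])
    s=d.copy()
    for _ in range(20): s=d/(1+c["k1"]*(s@s))
    w=np.array(c["rotation"])@np.array([s[0],s[1],1]); return np.array(c["origin"]),w
def at_z(c,u,v,z):
    o,w=ray(c,u,v); return o+w*(z-o[2])/w[2]
def proj(c,P):
    p=np.array(c["rotation"]).T@(np.array(P)-np.array(c["origin"]));s=p[:2]/p[2]
    s=s*(1+c["k1"]*(s@s));K=np.array(c["K"]);return np.array([K[0,0]*s[0]+K[0,2],K[1,1]*s[1]+K[1,2]])
def tri(c1,p1,c2,p2):
    a,u=ray(c1,*p1);b,v=ray(c2,*p2)
    st=np.linalg.lstsq(np.c_[u,-v],b-a,rcond=None)[0]
    A=a+u*st[0];B=b+v*st[1];return (A+B)/2,np.linalg.norm(A-B)
def save(c,n,box=None,f=1):
    im=c["frame"][...,::-1]
    if box: im=im[box[1]:box[3],box[0]:box[2]]
    cv2.imwrite(f"pics/{n}.png",cv2.resize(im,None,fx=f,fy=f,interpolation=cv2.INTER_CUBIC))
E
python3 - <<'E'
from h import *
np.set_printoptions(precision=3,suppress=True)
t=capture("top");s=capture("side")
print(t["origin"],s["origin"])
save(t,"top1",None,1.5);save(s,"side1",None,1.5)
for n in ["control_unit","knob_grip","selector","lid_pull","test_box","lid","sample_jar","adapter","dish","tape_roll","driver","slide_box","mount_post"]:
    for c,k in((t,"top"),(s,"side")):
        print(n,k,[(np.round(d["bbox"]).tolist(),round(d["conf"],2)) for d in search_frame(c,n)][:3])
print(r.get_state())
E
```

```text
pics
[0.36  0.007 1.691] [-0.138 -0.799  0.859]
control_unit top [([284.0, 232.0, 334.0, 274.0], 0.88), ([110.0, 256.0, 159.0, 295.0], 0.86), ([188.0, 161.0, 233.0, 209.0], 0.71)]
control_unit side [([72.0, 135.0, 124.0, 199.0], 0.9), ([195.0, 135.0, 255.0, 201.0], 0.88), ([127.0, 159.0, 180.0, 226.0], 0.7)]
knob_grip top [([201.0, 186.0, 214.0, 199.0], 0.72), ([125.0, 276.0, 137.0, 290.0], 0.61), ([191.0, 248.0, 202.0, 267.0], 0.57)]
knob_grip side [([212.0, 250.0, 230.0, 271.0], 0.92), ([80.0, 150.0, 98.0, 172.0], 0.78), ([136.0, 174.0, 155.0, 191.0], 0.59)]
selector top [([302.0, 250.0, 315.0, 265.0], 0.73), ([289.0, 162.0, 349.0, 216.0], 0.71), ([202.0, 184.0, 216.0, 200.0], 0.62)]
selector side [([213.0, 251.0, 228.0, 272.0], 0.86), ([82.0, 154.0, 98.0, 173.0], 0.74), ([208.0, 154.0, 226.0, 172.0], 0.63)]
lid_pull top [([287.0, 162.0, 353.0, 218.0], 0.92)]
lid_pull side [([267.0, 198.0, 353.0, 261.0], 0.75)]
test_box top [([292.0, 160.0, 349.0, 216.0], 0.97)]
test_box side [([263.0, 196.0, 358.0, 281.0], 0.76)]
lid top [([290.0, 164.0, 349.0, 218.0], 0.6), ([270.0, 179.0, 279.0,
[... 839 characters left out ...]
), ([261.0, 196.0, 359.0, 261.0], 0.35)]
mount_post top [([289.0, 162.0, 350.0, 217.0], 0.49), ([357.0, 153.0, 369.0, 161.0], 0.48)]
mount_post side [([348.0, 290.0, 396.0, 329.0], 0.69), ([387.0, 249.0, 394.0, 273.0], 0.53)]
{'time_s': 1.4, 'joints': array([ 81.424,  20.547,   0.682,  -0.   , -70.135, -16.509]), 'qd': array([-0.084, -0.037,  0.045, -0.001,  0.045,  0.016]), 'joint_torque': array([  0.001, -58.238,  29.33 ,   7.003,   0.012,  -0.   ]), 'tcp_pos': array([0.286, 0.611, 0.227]), 'eef_rot': array([-180.   ,    0.   ,  -25.085]), 'contact_force': array([-0.472, -0.367, -0.076]), 'moment': array([-0.03 ,  0.012, -0.028]), 'gripper_force': 0.0, 'gripper_width': 0.08745021041909024}
```

View pics/top1.png

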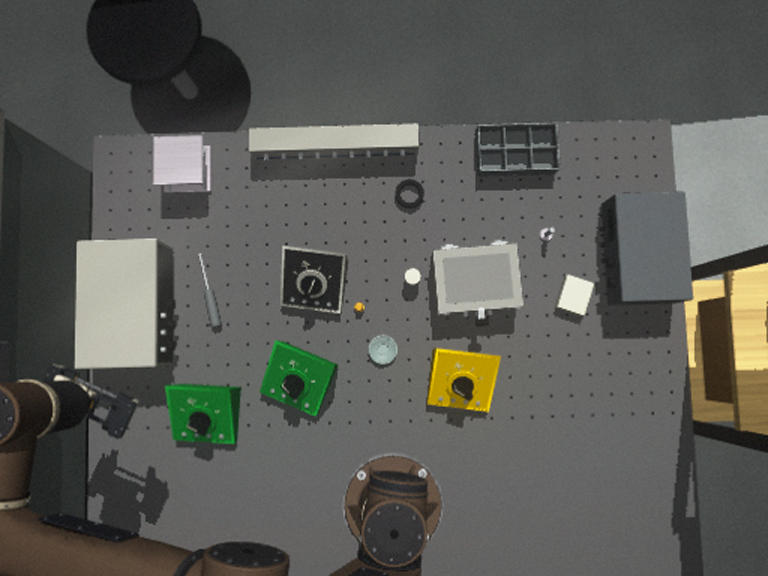

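View pics/side1.png

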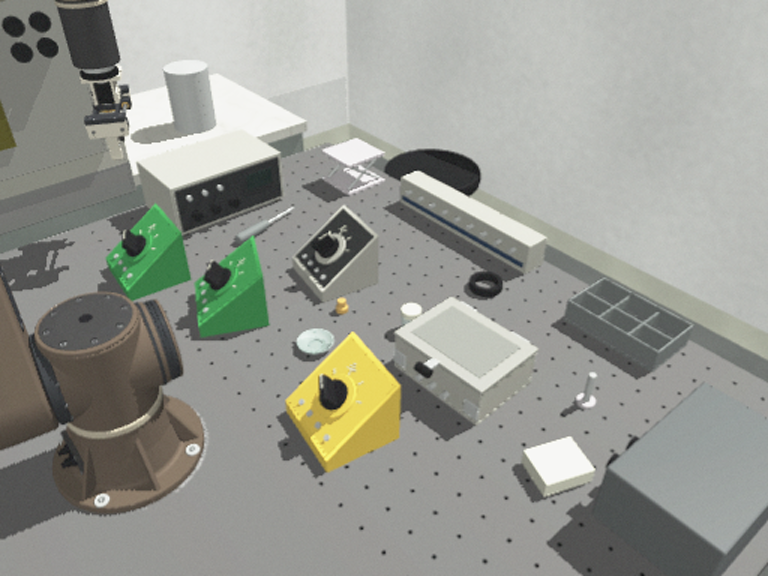

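The real unit is the grey one with the dark panel (top ≈ (314,281) and side ≈ (337,250) in the 1.5x pictures). The test box is at top (478,278), with its pull at (481,313). Next I'll zoom in on both.

```bash
python3 - <<'E'
from h import *
t=capture("top");s=capture("side")
def cr(c,x,y,w,h,f): return cv2.resize(c["frame"][y:y+h,x:x+w,::-1],None,fx=f,fy=f,interpolation=cv2.INTER_CUBIC)
A=np.hstack([cr(t,180,155,60,60,6.5),cr(t,282,155,72,60,6.5)[:, :]])
B=np.hstack([cr(s,190,130,66,75,5),cr(s,258,190,104,75,5)[:, :498]])
w=min(800,max(A.shape[1],B.shape[1]));P=lambda a:np.pad(a[:, :w],((0,0),(0,max(0,w-a.shape[1])),(0,0)))
im=np.vstack([P(A)[:390],P(B)]);print(im.shape);k=min(800/im.shape[1],600/im.shape[0]);print(k)
# two separate
cv2.imwrite("pics/zt.png",np.vstack([cv2.resize(cr(t,180,155,60,60,1),None,fx=10,fy=10,interpolation=cv2.INTER_CUBIC)]))
cv2.imwrite("pics/zs.png",np.hstack([cr(s,190,130,66,75,6),cr(s,270,225,35,40,11.25)[:450]]))
E
```

```text
(765, 800, 3)
0.7843137254901961
```

View pics/zt.png

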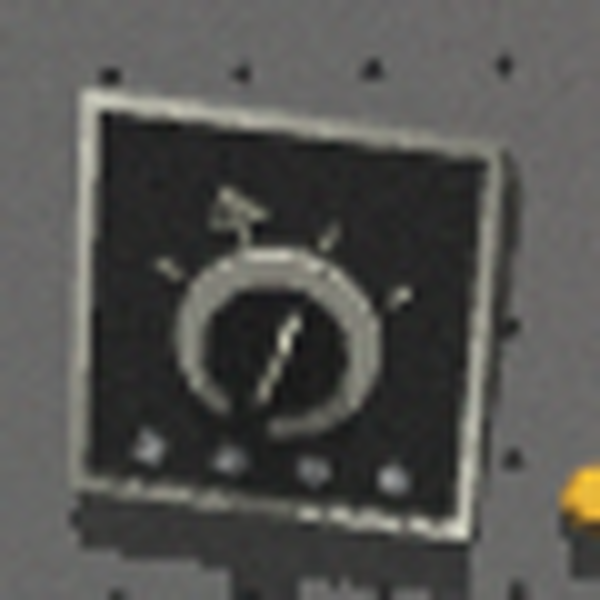

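View pics/zs.png

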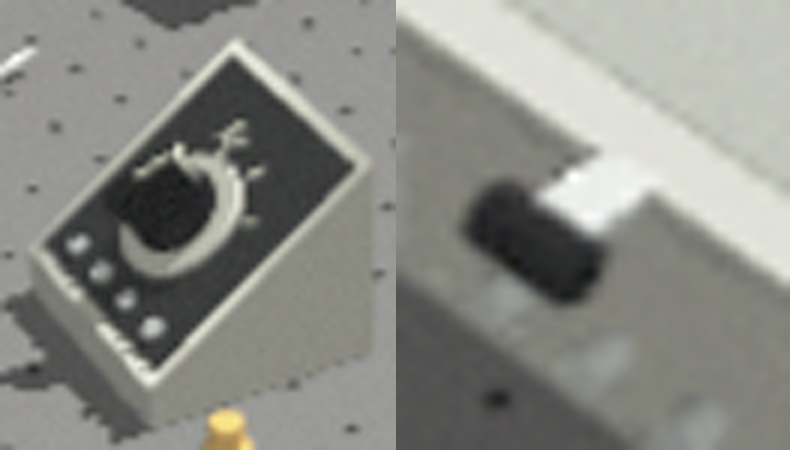

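```bash
cat > fit.py <<'E'
from h import *
from scipy.optimize import least_squares
np.set_printoptions(precision=4,suppress=True)
t=capture("top");s=capture("side")
T=lambda x,y:(180+x/10-.5,155+y/10-.5)
S=lambda x,y:(190+x/6-.5,130+y/6-.5)
def Rz(a): return np.array([[np.cos(a),-np.sin(a),0],[np.sin(a),np.cos(a),0],[0,0,1]])
W=lambda p,L:np.array([p[0],p[1],0])+Rz(p[2])@np.array(L)
FL,FR,BL,BR=(-.0675,.075,.028),(-.0675,-.075,.028),(.0675,.075,.1225),(.0675,-.075,.1225)
obs=[(t,FL,T(78,487)),(t,FR,T(467,535)),(t,BL,T(85,95)),(t,BR,T(500,152)),(s,BL,S(238,40)),(s,BR,S(368,160)),(s,FL,S(35,250)),(s,FR,S(150,382))]
f=lambda p:np.concatenate([proj(c,W(p,L))-o for c,L,o in obs])
q=least_squares(f,[.45,.1,0],x_scale=.01,loss='soft_l1');u=q.x
print("unit",u[:2],np.degrees(u[2]),f(u).reshape(-1,2))
c35,s35=np.cos(np.radians(35)),np.sin(np.radians(35))
n=np.array([-s35,0,c35]);e=np.array([c35,0,s35])
O=np.array([-.0675,0,.028])
# dial ring: top (280,340), panel height 0 ; knob axis position along slope from front
for nm,c,px in(("ring",t,T(280,342)),("ringS",s,S(183,215))):
    o,w=ray(c,*px);Rt=Rz(u[2]).T;o=Rt@(o-[u[0],u[1],0]);w=Rt@w
    k=((O-o)@n)/(w@n);P=o+k*w-O;print(nm,"slope",P@e,"lat",P[1])
o_,lines=None,[]
for px in(T(265,400),T(297,318)):
    o,w=ray(t,*px);Rt=Rz(u[2]).T;o=Rt@(o-[u[0],u[1],0]);w=Rt@w
    k=((O+n*.044-o)@n)/(w@n);P=o+k*w-O;lines.append(np.array([P@e,P[1]]))
print("line slope,lat",lines);d=lines[1]-lines[0];print("pointer deg right of up",np.degrees(np.arctan2(-d[1],d[0])))
# box
m=outline_of(t,"test_box")[0]["region"].astype(np.uint8)
sq=[(433,251),(520,243),(523,306),(437,314)]
q2=tri(t,(481/1.5-.3,313/1.5-.3),s,((535-396)/11.25+269.5,243/11.25+224.5));print("pull",q2)
cn=cv2.boxPoints(cv2.minAreaRect(np.argwhere(m)[:,::-1].astype(np.float32)));print(cn)
im=np.hstack([cv2.resize(t["frame"][150:225,280:360,::-1],None,fx=5,fy=5,interpolation=2),cv2.resize(s["frame"][190:265,258:362,::-1],None,fx=5*400/520,fy=5,interpolation=2)])
print(im.shape);cv2.imwrite("pics/box.png",im)
E
python3 fit.py
```

```text
Traceback (most recent call last):
  File "fit.py", line 12, in <module>
    q=least_squares(f,[.45,.1,0],x_scale=.01,loss='soft_l1');u=q.x
  File "fit.py", line 11, in <lambda>
    f=lambda p:np.concatenate([proj(c,W(p,L))-o for c,L,o in obs])
                               ~~~~^^^^^^^^^^
  File "h.py", line 11, in proj
    p=np.array(c["rotation"]).T@(np.array(P)-np.array(c["origin"]));s=p[:2]/p[2]
                                                                      ~^^^^
IndexError: invalid index to scalar variable.
```

```bash
python3 -c "
from h import *
for n in('top','side'):
  c=capture(n);print({k:v for k,v in c.items() if k!='frame'})
"
```

```text
{'K': array([[450.64128884,   0.        , 255.45385049],
       [  0.        , 450.64128884, 190.37204864],
       [  0.        ,   0.        ,   1.        ]]), 'k1': -0.02356801693054986, 'origin': array([0.3603633 , 0.00699715, 1.6909465 ]), 'rotation': array([-174.15909657,    0.19019363,  -91.58963518]), 'shot': 7}
{'K': array([[441.55679457,   0.        , 249.83130763],
       [  0.        , 441.55679457, 190.72185891],
       [  0.        ,   0.        ,   1.        ]]), 'k1': 0.00491406473837523, 'origin': array([-0.13766681, -0.79917036,  0.85867565]), 'rotation': array([-126.86828023,    0.20834602,  -39.55728358]), 'shot': 8}
```

Rotation is given as roll, pitch, yaw.

```bash
sed -i 's/np.array(c\["rotation"\])/RM(c)/; s/^def ray/from scipy.spatial.transform import Rotation as Ro\ndef RM(c): return Ro.from_euler("xyz",c["rotation"],degrees=True).as_matrix()\ndef ray/' h.py; python3 fit.py
```

```text
unit [0.5464 0.1784] -8.94768380822043 [[-0.4334 -0.3824]
 [ 0.7868 -0.0016]
 [ 0.2107 -1.0729]
 [ 0.8681 -1.4097]
 [-1.0944 -0.5516]
 [ 0.2312  0.1992]
 [-1.928  -0.3822]
 [-0.7489  0.9906]]
ring slope 0.07095647532391199 lat 0.001429572086845382
ringS slope 0.07635090860696668 lat -0.0010583781591948505
line slope,lat [array([ 0.0719, -0.0007]), array([ 0.1066, -0.0103])]
pointer deg right of up 15.443317926154782
pull (array([ 0.4502, -0.2209,  0.0668]), np.float64(0.01165145326545692))
[[286.6045 163.7196]
 [344.7204 158.7383]
 [349.4417 213.8193]
 [291.3257 218.8007]]
(375, 800, 3)
```

View pics/box.png

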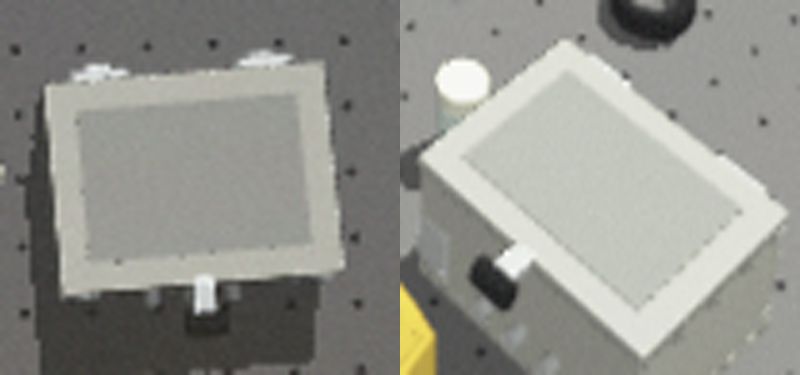

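```bash
cat > fit2.py <<'E'
from h import *
from scipy.optimize import least_squares
np.set_printoptions(precision=4,suppress=True)
t=capture("top");s=capture("side")
T=lambda x,y:(180+x/10-.5,155+y/10-.5)
S=lambda x,y:(190+x/6-.5,130+y/6-.5)
TB=lambda x,y:(280+x/5-.5,150+y/5-.5)
SB=lambda x,y:(258+(x-400)*.26-.5,190+y/5-.5)
W=lambda p,L:np.array([p[0],p[1],0])+Ro.from_euler("z",p[2]).apply(L)
FL,FR,BL,BR=(-.0675,.075,.028),(-.0675,-.075,.028),(.0675,.075,.1225),(.0675,-.075,.1225)
U=[(t,FL,T(78,487)),(t,FR,T(467,535)),(t,BL,T(85,95)),(t,BR,T(500,152)),(s,BL,S(238,40)),(s,BR,S(368,160)),(s,FL,S(35,250)),(s,FR,S(150,382))]
h=.0835
B=[(t,(.075,.1,h),TB(45,87)),(t,(.075,-.1,h),TB(323,62)),(t,(-.075,-.1,h),TB(343,268)),(t,(-.075,.1,h),TB(66,295)),
(s,(.075,.1,h),SB(567,40)),(s,(.075,-.1,h),SB(787,212)),(s,(-.075,-.1,h),SB(645,358)),(s,(-.075,.1,h),SB(420,158)),
(t,(-.105,0,.0795),TB(207,322)),(s,(-.105,0,.0795),SB(495,283))]
c35,s35=np.cos(np.radians(35)),np.sin(np.radians(35))
n=np.array([-s35,0,c35]);e=np.array([c35,0,s35]);O=np.array([-.0675,0,.028])
def f(p):
    a=[]
    K=lambda sl,hh:O+e*sl+n*hh
    UU=U+[(t,K(p[6],0),T(280,342)),(s,K(p[6],0),S(183,215)),(t,K(p[6],.014),T(278,348))]
    for q,L in((p[:3],UU),(p[3:6],B)):
        for c,l,o in L:
            off=p[7:9] if c is t else p[9:11]
            a.append((proj(c,W(q,l))+off-o)/.5)
    return np.concatenate(a+[p[7:11]/.7])
q=least_squares(f,[.54,.18,-.15,.55,-.22,.08,.075,0,0,0,0],x_scale=[.01]*7+[1]*4,loss='soft_l1');p=q.x
print("unit",p[:2],np.degrees(p[2]),"box",p[3:5],np.degrees(p[5]),"sl",p[6],"off",p[7:])
print(f(p)[:-4].reshape(-1,2)*.5)
print("grip",W(p[:3],O+e*p[6]+n*.037),"axis",W([0,0,p[2]],n),"pull",W(p[3:6],[-.105,0,.0795]),"hinge",W(p[3:6],[.075,0,.0755]))
for c,L in((t,(-.105,0,.0795)),):pass
E
python3 fit2.py
```

```text
unit [0.5457 0.1775] -9.116099883430792 box [ 0.5391 -0.2213] 3.4049455099574204 sl 0.07548421147346054 off [-0.6874  0.3277  0.7221 -0.002 ]
[[-0.9175  0.0665]
 [ 0.2882  0.5658]
 [-0.1518 -0.6049]
 [ 0.491  -0.818 ]
 [-0.2922 -0.371 ]
 [ 0.9334  0.4477]
 [-1.1988 -0.2361]
 [-0.1358  1.2039]
 [ 0.0175 -0.5189]
 [ 0.3665  0.2306]
 [-0.4426  0.743 ]
 [ 0.2377 -0.1068]
 [-0.2295  0.1128]
 [ 0.264   0.2029]
 [ 0.0164 -0.3086]
 [-0.3437 -0.0536]
 [ 0.0271 -0.1311]
 [-0.2945 -0.6643]
 [ 0.3781 -0.1952]
 [ 0.3604  0.2652]
 [ 0.0608  0.3194]]
grip [0.5191 0.1817 0.1016] axis [-0.5663  0.0909  0.8192] pull [ 0.4343 -0.2276  0.0795] hinge [ 0.614  -0.2169  0.0755]
```

```bash
cat > k.py <<'E'
from h import *
np.set_printoptions(precision=3,suppress=True)
U=np.array([.5457,.1775,0]);Y=np.radians(-9.1);SL=.0755
c35,s35=np.cos(np.radians(35)),np.sin(np.radians(35))
Rw=Ro.from_euler("z",Y)
n=Rw.apply([-s35,0,c35]);e=Rw.apply([c35,0,s35])
G=U+Rw.apply(np.array([-.0675,0,.028])+SL*np.array([c35,0,s35]))+.037*n
def tool(deg): # deg right of upslope
    b=Ro.from_rotvec(-np.radians(deg)*n).apply(e)
    return np.c_[b,np.cross(-n,b),-n]
def go(R,P):
    st=r.get_state();R0=Ro.from_euler("xyz",st["eef_rot"],degrees=True).as_matrix()
    v=np.degrees(Ro.from_matrix(R@R0.T).as_rotvec())
    print("t",st["time_s"],"tcp",st["tcp_pos"],"shift units",(P-st["tcp_pos"])/.025,"rotvec",v,np.linalg.norm(v)/7.16,"w",st["gripper_width"])
E
python3 - <<'E'
from k import *
t=capture("top")
for x,y in((276,342),(335,362),(262,392),(320,416)): print(at_z(t,x/1.5+.3,y/1.5-.7,.12 if y<370 else .03))
print(n,e,G)
go(tool(20),G-.019*n+.12*n)
E
```

```text
[0.399 0.259 0.12 ]
[0.349 0.123 0.12 ]
[0.281 0.309 0.03 ]
[0.219 0.169 0.03 ]
[-0.566  0.091  0.819] [ 0.809 -0.13   0.574] [0.519 0.182 0.102]
t 2.0 tcp [0.286 0.611 0.227] shift units [  7.031 -16.816  -1.688] rotvec [ -4.321 -34.739  -3.891] 4.919267113527795 w 0.08780345300935072
```

```bash
python3 -m creep '[[60,0.4,-1,0.4,0,0,0],[60,0.4,-1,0.4,0,0,0],[60,0.4,-1,0.4,0,0,0],[60,0.4,-1,0,-0.6,-5,-0.6],[60,0.4,-1,0,-0.6,-5,-0.6],[60,0.4,-1,0,-0.6,-5,-0.6],[60,0.4,-1,0,-0.6,-5,-0.6],[60,0.4,-1,0,-0.6,-5,-0.6]]' 20
python3 -m creep '[[60,0.4,-1,0,-0.6,-5,-0.6],[60,0.4,-1,0,-0.6,-4.7,-0.4],[60,0.4,-1,0,0,0,0],[60,0.4,-1,0,0,0,0],[60,0.4,-1,0,0,0,0],[60,0.4,-1,0,0,0,0],[60,0.4,-1,0,0,0,0],[60,0.4,-1,0,0,0,0]]'
python3 -c "
from k import *
go(tool(20),G-.019*n+.12*n)
go(tool(20),G-.019*n+.06*n)"
```

```text
time_s: 2.67
tcp_pos: [0.3663, 0.4108, 0.2572]
eef_rot: [-170.7, -23.7, -30.1]
contact_force: [1.5, 0.2, 0.5]
gripper_width: 0.0598
gripper_force: 0.0
time_s: 3.33
tcp_pos: [0.4463, 0.2103, 0.2569]
eef_rot: [-166.3, -32.5, -33.2]
contact_force: [0.1, 0.7, -0.4]
gripper_width: 0.06
gripper_force: 0.0
t 3.3333 tcp [0.446 0.21  0.257] shift units [ 0.625 -0.774 -2.903] rotvec [-0.243  0.006  0.009] 0.03394315841504016 w 0.05999244071306404
t 3.3333 tcp [0.446 0.21  0.257] shift units [ 1.985 -0.992 -4.869] rotvec [-0.243  0.006  0.009] 0.03394315841504016 w 0.05999244071306404
```

Go to 60 mm off, then look with the side camera.

```bash
python3 -m creep '[[40,0.1,-0.2,-0.7,0,0,0],[40,0.2,-0.2,-0.7,0,0,0],[40,0.2,-0.2,-0.7,0,0,0],[40,0.4,-0.2,-0.7,0,0,0],[40,0.4,-0.1,-0.7,0,0,0],[40,0.4,-0.1,-0.7,0,0,0],[40,0.3,0,-0.7,0,0,0],[40,0,0,0,0,0,0]]'
python3 - <<'E'
from k import *
t=capture("top");s=capture("side")
go(tool(20),G-.019*n+.002*n)
st=r.get_state();R0=Ro.from_euler("xyz",st["eef_rot"],degrees=True).as_matrix();print(R0[:,2])
for c in(t,s): print([proj(c,x) for x in(st["tcp_pos"],G)])
A=cv2.resize(t["frame"][140:230,170:260,::-1],None,fx=4.4,fy=4.4,interpolation=2)
B=cv2.resize(s["frame"][110:200,180:270,::-1],None,fx=4.4,fy=4.4,interpolation=2)
for im,c,o in((A,t,(170,140)),(B,s,(180,110))):
    for P,col in((st["tcp_pos"],(0,0,255)),(G,(0,255,0))):
        q=(proj(c,P)-o+.5)*4.4;cv2.circle(im,tuple(int(v) for v in q),2,col,-1)
cv2.imwrite("pics/pre.png",np.hstack([A,B]))
E
```

```text
time_s: 4.0
tcp_pos: [0.5145, 0.2073, 0.1698]
eef_rot: [-169.5, -30.4, -32.7]
contact_force: [0.9, -0.2, -0.7]
gripper_width: 0.0401
gripper_force: 0.0
t 4.1 tcp [0.514 0.207 0.171] shift units [ 0.602 -1.059 -3.347] rotvec [ 0.898 -3.125  1.173] 0.482778406514812 w 0.03992254739161551
[ 0.519 -0.115 -0.847]
[array([196.82 , 192.643]), array([206.431, 192.829])]
[array([205.881, 137.689]), array([213.236, 159.454])]
```

View pics/pre.png

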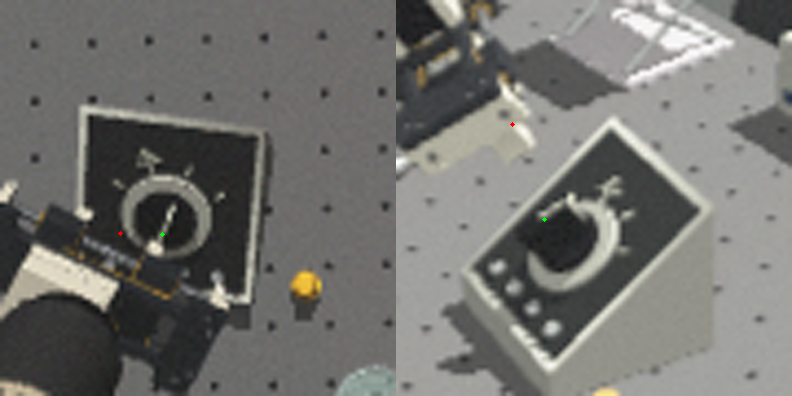

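```bash
python3 -m creep '[[40,0,-0.5,0,0,0,0],[40,0,-0.5,0,0,0,0],[40,0,0,0,0,0,0],[40,0,0,0,0,0,0]]'; python3 -c "
from k import *
go(tool(20),G-.019*n+.06*n)
print(r.get_state()['joints'])"
```

```text
time_s: 4.43
tcp_pos: [0.5166, 0.1861, 0.1783]
eef_rot: [-169.6, -30.2, -32.7]
contact_force: [-0.0, 0.3, 0.3]
gripper_width: 0.0401
gripper_force: 0.0
t 4.4333 tcp [0.517 0.186 0.178] shift units [-0.826 -0.024 -1.724] rotvec [ 0.876 -3.479  1.227] 0.5295194216611238 w 0.04009416270594292
[ 48.372  -0.57  -58.217  62.5   -31.254 -42.809]
```

```bash
python3 -c "
from plant import r
print([a for a in dir(r) if not a.startswith('_')])"
```

```text
['Unreachable', 'get_state', 'grip_depth']
```

```bash
python3 -m creep '[[40,-0.2,0,-0.5,0,0,0],[40,-0.2,0,-0.5,0,0,0],[40,-0.2,0,-0.5,0,-1,0],[40,0,0,-0.2,0,-1,0],[40,0,0,0,0,0,0],[40,0,0,0,0,0,0]]'; python3 -c "
from k import *
go(tool(20),G-.019*n+.06*n)
print(r.get_state()['joints'])"
```

```text
time_s: 4.93
tcp_pos: [0.5171, 0.2016, 0.159]
eef_rot: [-170.7, -30.3, -32.9]
contact_force: [0.3, -0.2, -0.2]
gripper_width: 0.0399
gripper_force: 0.0
t 4.9333 tcp [0.517 0.202 0.159] shift units [-0.847 -0.647 -0.952] rotvec [ 1.745 -3.892  1.992] 0.6574805144208071 w 0.0399332155257167
[ 49.041   2.423 -58.216  65.161 -31.209 -47.173]
```

```bash
L='from plant import r;s=r.get_state();print([list(map(float,s[k])) for k in("joints","tcp_pos","eef_rot")],file=open("log.txt","a"))'; python3 -c "$L"
python3 -m creep '[[40,0,0,1,0,0,0],[40,0,0,1,0,7,0],[40,0,0,1,0,7,0],[40,0,-1,0,0,7,0],[40,0,-1,0,0,0,0],[40,0,0,0,0,0,0],[40,0,0,0,0,0,0]]' | head -3; python3 -c "$L"
python3 -m creep '[[40,0,0,0,7,0,0],[40,0,0,0,7,0,0],[40,0,0,0,7,0,0],[40,0.5,1,0.5,0,0,7],[40,0.5,0.5,0.5,0,0,7],[40,0,0,0,0,0,0],[40,0,0,0,0,0,0]]' | head -3; python3 -c "$L"
python3 -m creep '[[40,0,0,0,-7,0,0],[40,0,0,0,-7,0,0],[40,0,0,0,-7,0,0],[40,-0.5,0.5,-0.5,0,0,-7],[40,-0.5,0,-0.5,0,0,-7],[40,0,0,0,0,0,0],[40,0,0,0,0,0,0]]' | head -3; python3 -c "$L"
cat > kin.py <<'E'
from h import *
from scipy.optimize import least_squares
import json
D=[json.loads(l) for l in open("log.txt")]
D+=[[[81.423,20.546,.682,0,-70.136,-16.507],[.286,.611,.227],[-180,0,-25.085]],
[[48.372,-.57,-58.217,62.5,-31.254,-42.809],[.5166,.1861,.1783],[-169.6,-30.2,-32.7]]]
E=lambda a,q:Ro.from_euler(a,q,degrees=True).as_matrix()
def fk(q,p,sg=(1,1)):
    R1=E("z",q[0]);R2=R1@E("y",q[1]);R3=R2@E("y",-q[2]);R4=R3@E("x",sg[0]*q[3]);R5=R4@E("y",-q[4]);R6=R5@E("x",sg[1]*q[5])
    P=R1@[p[1],p[2],p[0]]+R2@[0,0,p[3]]+R3@[p[5],0,p[4]]+R5@[p[6],0,p[7]]
    return P,R6
E
cat > kf.py <<'E'
from kin import *
np.set_printoptions(precision=4,suppress=True)
for sg in((1,1),(1,-1),(-1,1),(-1,-1)):
    Ts=[fk(j,np.zeros(8),sg)[1].T@E("xyz",o) for j,_,o in D]
    print(sg,max(np.degrees(Ro.from_matrix(Ts[0].T@T).magnitude()) for T in Ts)); 
    f=lambda p:np.concatenate([fk(j,p,sg)[0]-x for j,x,_ in D]+[1e-3*np.array(p)])
    q=least_squares(f,[.4,0,-.19,.4,0,.4,.25,0]);print(q.x,np.abs(q.fun[:-8]).max());print(Ts[0])
E
python3 kf.py
```

```text
time_s: 5.52
tcp_pos: [0.5314, 0.1479, 0.2192]
eef_rot: [-178.1, -21.4, -31.0]
time_s: 6.1
tcp_pos: [0.5548, 0.1827, 0.2418]
eef_rot: [-160.0, -9.8, -23.5]
time_s: 6.68
tcp_pos: [0.5279, 0.1951, 0.2154]
eef_rot: [179.6, -17.4, -32.3]
(1, 1) 81.56619686701447
[-0.0359  0.4183 -0.2225  0.2564 -0.0099  0.1159 -0.0752  0.0157] 0.07459519853620095
[[-0.8039 -0.2065  0.5578]
 [-0.4614 -0.3753 -0.8039]
 [ 0.3753 -0.9036  0.2065]]
(1, -1) 134.5519306996706
[-0.0359  0.4183 -0.2225  0.2564 -0.0099  0.1159 -0.0752  0.0157] 0.07459519853620095
[[-0.8039 -0.2065  0.5578]
 [ 0.4092 -0.8726  0.2668]
 [ 0.4316  0.4427  0.786 ]]
(-1, 1) 162.69815499462257
[-0.062   0.224  -0.1928  0.5734  0.0802  0.1202  0.3049  0.0712] 0.03462780786481387
[[ 0.     -0.      1.    ]
 [ 0.0758  0.9971 -0.    ]
 [-0.9971  0.0758  0.    ]]
(-1, -1) 0.036262584854312004
[-0.062   0.224  -0.1928  0.5734  0.0802  0.1202  0.3049  0.0712] 0.03462780786481387
[[ 0. -0.  1.]
 [-1.  0.  0.]
 [-0. -1. -0.]]
```

```bash
sed -i 's/def fk(q,p,sg=(1,1))/def fk(q,p,sg=(-1,-1))/; s/+R5@\[p\[6\],0,p\[7\]\]/+R4@[0,p[8],p[9]]+R5@[p[6],p[10],p[7]]/' kin.py
cat > kf.py <<'E'
from kin import *
np.set_printoptions(precision=4,suppress=True)
f=lambda p:np.concatenate([fk(j,p)[0]-x for j,x,_ in D]+[1e-4*np.array(p)])
for z0 in([.4,0,-.19,.4,0,.4,.25,0,0,0,0],[.4,0,0,.4,0,.4,.25,0,-.19,0,0]):
  q=least_squares(f,z0);print(q.x,np.abs(q.fun[:-11]).max())
np.save("p.npy",q.x)
E
python3 kf.py
```

```text
[ 0.2017 -0.0011  0.0007  0.5994  0.0002  0.4655  0.3772 -0.     -0.0962
 -0.0009 -0.0962] 7.150976194497671e-05
[ 0.2017 -0.0011  0.0007  0.5994  0.0002  0.4655  0.3772 -0.     -0.0963
 -0.0009 -0.0962] 7.15095747321759e-05
```

```bash
cat > ik.py <<'E'
from kin import *
P=np.load("p.npy")
LO=np.array([-176.03,-82.01,-58.28,-173.87,-174.79,-173.66]);HI=np.array([176.03,121.73,71.71,95.51,-.11,173.66])
TT=np.array([[0,0,1],[-1,0,0],[0,-1,0.]])
def ik(Pt,R,q0):
    def f(q):
        p,R6=fk(q,P);return np.concatenate([(p-Pt)*10,Ro.from_matrix((R6@TT).T@R).as_rotvec()])
    s=least_squares(f,np.clip(q0,LO+.1,HI-.1),bounds=(LO,HI),x_scale=30)
    return s.x,np.linalg.norm(s.fun)
E
python3 - <<'E'
from ik import *
from k import *
np.set_printoptions(precision=1,suppress=True)
q0=r.get_state()["joints"];rng=np.random.default_rng(0)
for flip in(0,180):
 for tilt in(0,10,20):
  for d in(.002,.06):
   for deg in(20,0,-20):
    R=tool(deg)@E("y",tilt)   # tilt about tool y
    if flip: R=R@E("z",180)
    Gp=G+d*n;Pt=Gp+.019*R[:,2]
    sols=[]
    for k in range(8):
        q,e_=ik(Pt,R,q0 if k==0 else rng.uniform(LO,HI))
        if e_<1e-3 and not any(np.abs(q-s).max()<2 for s in sols): sols.append(q)
    print(flip,tilt,d,deg,*sols, "z",R[:,2])
E
```

```text
0 0 0.002 20 z [ 0.6 -0.1 -0.8]
0 0 0.002 0 z [ 0.6 -0.1 -0.8]
0 0 0.002 -20 z [ 0.6 -0.1 -0.8]
0 0 0.06 20 z [ 0.6 -0.1 -0.8]
0 0 0.06 0 z [ 0.6 -0.1 -0.8]
0 0 0.06 -20 z [ 0.6 -0.1 -0.8]
0 10 0.002 20 z [ 0.7 -0.2 -0.7]
0 10 0.002 0 z [ 0.7 -0.1 -0.7]
0 10 0.002 -20 z [ 0.7 -0.1 -0.7]
0 10 0.06 20 z [ 0.7 -0.2 -0.7]
0 10 0.06 0 z [ 0.7 -0.1 -0.7]
0 10 0.06 -20 z [ 0.7 -0.1 -0.7]
0 20 0.002 20 z [ 0.8 -0.2 -0.6]
0 20 0.002 0 z [ 0.8 -0.1 -0.6]
0 20 0.002 -20 z [ 0.8 -0.  -0.6]
0 20 0.06 20 z [ 0.8 -0.2 -0.6]
0 20 0.06 0 z [ 0.8 -0.1 -0.6]
0 20 0.06 -20 z [ 0.8 -0.  -0.6]
180 0 0.002 20 z [ 0.6 -0.1 -0.8]
180 0 0.002 0 z [ 0.6 -0.1 -0.8]
180 0 0.002 -20 z [ 0.6 -0.1 -0.8]
180 0 0.06 20 z [ 0.6 -0.1 -0.8]
180 0 0.06 0 z [ 0.6 -0.1 -0.8]
180 0 0.06 -20 z [ 0.6 -0.1 -0.8]
180 10 0.002 20 z [ 0.7 -0.2 -0.7]
180 10 0.002 0 z [ 0.7 -0.1 -0.7]
180 10 0.002 -20 z [ 0.7 -0.1 -0.7]
180 10 0.06 20 z [ 0.7 -0.2 -0.7]
180 10 0.06 0 z [ 0.7 -0.1 -0.7]
180 10 0.06 -20 z [ 0.7 -0.1 -0.7]
180 20 0.002 20 z [ 0.8 -0.2 -0.6]
180 20 0.002 0 z [ 0.8 -0.1 -0.6]
180 20 0.002 -20 z [ 0.8 -0.  -0.6]
180 20 0.06 20 z [ 0.8 -0.2 -0.6]
180 20 0.06 0 z [ 0.8 -0.1 -0.6]
180 20 0.06 -20 z [ 0.8 -0.  -0.6]
```

```bash
python3 - <<'E'
from ik import *
from k import *
np.set_printoptions(precision=1,suppress=True)
st=r.get_state();q0=st["joints"]
print(q0,ik(st["tcp_pos"],E("xyz",st["eef_rot"]),q0+3))
for tilt in(-6,-10,-15,-20,-25,-30):
  for d in(.002,.06):
   for deg in(20,0,-20):
    R=tool(deg)@E("y",tilt);Pt=G+d*n+.019*R[:,2]
    q,e_=ik(Pt,R,q0);print(tilt,d,deg,q,round(e_,4))
E
```

```text
[ 51.4   5.6 -31.3  21.7 -53.6  -6.8] (array([ 51.4,   5.6, -31.3,  21.7, -53.6,  -6.8]), np.float64(4.2697804014267347e-10))
-6 0.002 20 [ 39.5   8.6 -58.3  65.8 -19.8 -40.8] 0.1265
-6 0.002 0 [ 40.5   9.  -58.3  66.7 -21.8 -23. ] 0.105
-6 0.002 -20 [ 41.6   9.6 -58.3  67.8 -24.1  -5.6] 0.0927
-6 0.06 20 [ 48.8   1.4 -58.3  53.7 -26.4 -35.8] 0.085
-6 0.06 0 [ 49.7   1.9 -58.3  54.8 -28.3 -18. ] 0.0646
-6 0.06 -20 [ 50.8   2.6 -58.3  56.  -30.4  -0.5] 0.0536
-10 0.002 20 [ 38.2   7.9 -58.3  62.6 -16.4 -36.1] 0.08
-10 0.002 0 [ 39.7   8.6 -58.3  64.6 -19.7 -20.1] 0.0468
-10 0.002 -20 [ 41.4   9.4 -58.3  66.5 -23.3  -4.2] 0.028
-10 0.06 20 [ 47.5   0.7 -58.3  51.  -23.5 -31.8] 0.0368
-10 0.06 0 [ 49.    1.4 -58.3  53.  -26.5 -15.5] 0.0052
-10 0.06 -20 [ 51.3   2.7 -57.3  52.5 -30.6   2.4] 0.0
-15 0.002 20 [ 37.2   7.4 -58.3  58.5 -12.8 -30.9] 0.0165
-15 0.002 0 [ 42.8   8.9 -55.3  50.8 -20.3  -9.1] 0.0
-15 0.002 -20 [ 46.1  10.5 -53.5  49.6 -26.7   8.3] 0.0
-15 0.06 20 [ 48.3   0.6 -55.4  39.8 -23.1 -21.3] 0.0
-15 0.06 0 [ 51.4   2.6 -51.8  36.  -30.4  -1. ] 0.0
-15 0.06 -20 [ 53.7   4
[... 312 characters left out ...]
 -20 [ 53.4   6.7 -43.9  26.9 -41.3  24.7] 0.0
-25 0.002 20 [ 42.   10.1 -40.    7.8 -26.5  14.8] 0.0
-25 0.002 0 [ 44.8  12.5 -38.4  14.5 -34.1  24.4] 0.0
-25 0.002 -20 [ 48.1  14.7 -38.6  22.2 -39.7  32.6] 0.0
-25 0.06 20 [ 45.8   3.4 -40.1   7.9 -33.4  11.5] 0.0
-25 0.06 0 [ 48.5   6.3 -37.8  12.9 -41.2  23. ] 0.0
-25 0.06 -20 [ 52.    9.  -37.6  19.2 -46.9  32.7] 0.0
-30 0.002 20 [ 38.4  11.9 -32.5  -3.4 -34.   28.1] 0.0
-30 0.002 0 [ 42.4  14.5 -31.6   6.  -41.   34.1] 0.0
-30 0.002 -20 [ 46.8  17.1 -32.3  15.1 -46.3  40. ] 0.0
-30 0.06 20 [ 41.8   5.4 -33.4  -1.9 -39.5  23.5] 0.0
-30 0.06 0 [ 45.7   8.5 -31.7   5.6 -47.   31.5] 0.0
-30 0.06 -20 [ 50.1  11.5 -31.9  13.4 -52.7  39. ] 0.0
```

```bash
python3 - <<'E'
from k import *
E=lambda a,q:Ro.from_euler(a,q,degrees=True).as_matrix()
for deg,d in((20,.06),(20,.004),(-20,.004),(-20,.06)):
    R=tool(deg)@E("y",-20);P=G+d*n+.019*R[:,2];print(deg,d,P);go(R,P)
print("n*7",n*7)
E
```

```text
20 0.06 [0.491 0.189 0.133]
t 6.6833 tcp [0.528 0.195 0.215] shift units [-1.488 -0.261 -3.309] rotvec [12.184 -2.131  7.038] 1.9876026167727068 w 0.03994416617690033
20 0.004 [0.522 0.183 0.087]
t 6.6833 tcp [0.528 0.195 0.215] shift units [-0.22  -0.465 -5.144] rotvec [12.184 -2.131  7.038] 1.9876026167727068 w 0.03994416617690033
-20 0.004 [0.522 0.179 0.087]
t 6.6833 tcp [0.528 0.195 0.215] shift units [-0.248 -0.64  -5.144] rotvec [-10.006   6.432  39.326] 5.738153455568461 w 0.03994416617690033
-20 0.06 [0.49  0.184 0.133]
t 6.6833 tcp [0.528 0.195 0.215] shift units [-1.517 -0.437 -3.309] rotvec [-10.006   6.432  39.326] 5.738153455568461 w 0.03994416617690033
n*7 [-3.965  0.635  5.734]
```

```bash
python3 -m creep '[[50,-0.5,-0.1,-0.7,4,-0.7,2.3],[50,-0.5,-0.1,-0.7,4,-0.7,2.3],[50,-0.5,-0.1,-0.7,4.2,-0.7,2.4],[50,0,0,-0.6,0,0,0],[50,0,0,-0.6,0,0,0],[50,0,0,0,0,0,0],[50,0,0,0,0,0,0]]'
python3 - <<'E'
from k import *
E=lambda a,q:Ro.from_euler(a,q,degrees=True).as_matrix()
R=tool(20)@E("y",-20);go(R,G+.004*n+.019*R[:,2]);print(r.get_state()["joints"])
t=capture("top");s=capture("side");st=r.get_state()
A=cv2.resize(t["frame"][140:230,170:260,::-1],None,fx=4.4,fy=4.4,interpolation=2)
B=cv2.resize(s["frame"][110:200,180:270,::-1],None,fx=4.4,fy=4.4,interpolation=2)
for im,c,o in((A,t,(170,140)),(B,s,(180,110))):
    for P,col in((st["tcp_pos"],(0,0,255)),(G,(0,255,0))):
        q=(proj(c,P)-o+.5)*4.4;cv2.circle(im,tuple(int(v) for v in q),2,col,-1)
cv2.imwrite("pics/pre2.png",np.hstack([A,B]))
E
```

```text
time_s: 7.27
tcp_pos: [0.4917, 0.1867, 0.1346]
eef_rot: [-168.3, -13.0, -28.6]
contact_force: [0.7, -0.5, 0.8]
gripper_width: 0.0498
gripper_force: 0.0
t 7.2667 tcp [0.492 0.187 0.135] shift units [ 1.229 -0.127 -1.913] rotvec [-0.132  0.015  0.195] 0.03297868089753792 w 0.049750662263158885
[ 48.272   1.596 -47.465  21.094 -27.955  -3.085]
```

View pics/pre2.png

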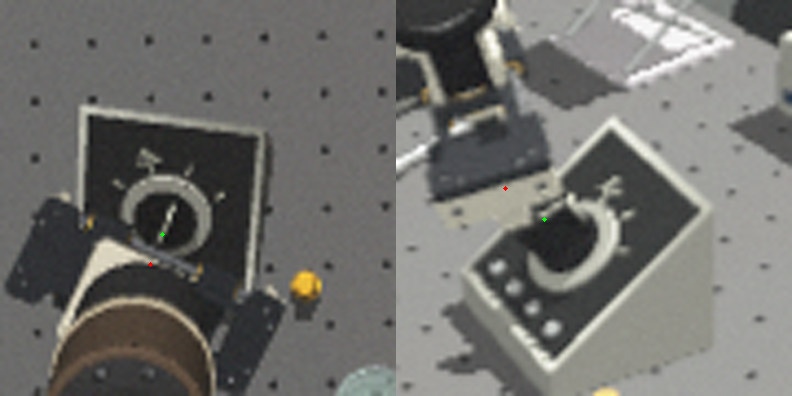

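```bash
python3 -m creep '[[50,0.3,-0.03,-0.48,0,0,0],[50,0.3,-0.03,-0.48,0,0,0],[50,0.3,-0.03,-0.48,0,0,0],[50,0.33,-0.03,-0.47,0,0,0],[50,0,0,0,0,0,0]]'
python3 -m creep '[[8,0,0,0,0,0,0],[8,0,0,0,0,0,0],[8,0,0,0,0,0,0],[8,0,0,0,0,0,0],[8,0,0,0,0,0,0],[8,0,0,0,0,0,0]]' 15
python3 - <<'E'
from k import *
E=lambda a,q:Ro.from_euler(a,q,degrees=True).as_matrix()
R=tool(20)@E("y",-20);go(R,G+.004*n+.019*R[:,2]);print(r.get_state())
E
```

```text
time_s: 7.78
tcp_pos: [0.5231, 0.1843, 0.0854]
eef_rot: [-168.3, -13.0, -28.6]
contact_force: [0.2, -1.3, -0.3]
gripper_width: 0.0501
gripper_force: 0.0
time_s: 8.28
tcp_pos: [0.5224, 0.1847, 0.087]
eef_rot: [-168.2, -13.0, -28.7]
contact_force: [0.4, -0.1, -0.6]
gripper_width: 0.0157
gripper_force: 0.0
t 8.2833 tcp [0.522 0.185 0.087] shift units [ 0.002 -0.05  -0.01 ] rotvec [-0.21   0.03   0.243] 0.04500417168168234 w 0.015747769892339787
{'time_s': 8.2833, 'joints': array([ 43.496,   8.259, -49.832,  27.579, -18.498,  -6.006]), 'qd': array([-0.124,  0.229, -0.097,  0.115,  0.105, -0.036]), 'joint_torque': array([  0.012, -32.179,  20.341,   3.735,   0.605,   0.012]), 'tcp_pos': array([0.522, 0.185, 0.087]), 'eef_rot': array([-168.178,  -13.006,  -28.655]), 'contact_force': array([ 0.362, -0.057, -0.555]), 'moment': array([-0.18 ,  0.941,  0.008]), 'gripper_force': 0.0, 'gripper_width': 0.015747769892339787}
```

Almost closed; I'll finish closing.

```bash
python3 -m creep '[[8,0,0,0,0,0,0],[8,0,0,0,0,0,0],[8,0,0,0,0,0,0],[8,0,0,0,0,0,0]]' 15
python3 - <<'E'
from k import *
E=lambda a,q:Ro.from_euler(a,q,degrees=True).as_matrix()
Pp=None
for deg in(20,10,0,-10,-20,-24):
    R=tool(deg)@E("y",-20);P=G+.004*n+.019*R[:,2]
    if Pp is not None: print(deg,(P-Pp)/.025)
    Pp=P
print(r.get_state()["moment"])
E
```

```text
time_s: 8.62
tcp_pos: [0.5225, 0.1848, 0.087]
eef_rot: [-168.2, -13.0, -28.7]
contact_force: [-5.3, 0.8, 6.1]
gripper_width: 0.0136
gripper_force: 15.0
10 [-0.016 -0.042 -0.007]
0 [-0.01  -0.044 -0.002]
-10 [-0.004 -0.045  0.002]
-20 [ 0.003 -0.045  0.007]
-24 [ 0.003 -0.017  0.004]
[0.268 1.955 0.172]
```

```bash
python3 -m creep '[[8,-0.01,-0.028,-0.005,-3.4,0.55,4.9],[8,-0.01,-0.03,-0.003,-3.4,0.55,4.9],[8,-0.005,-0.03,0,-3.4,0.55,4.9],[8,-0.005,-0.03,0,-3.4,0.55,4.9],[8,0,-0.03,0.002,-3.4,0.55,4.9],[8,0,-0.03,0.004,-3.4,0.55,4.9],[8,0,-0.02,0.004,-2.3,0.35,3.3],[8,0,0,0,0,0,0]]'
python3 - <<'E'
from k import *
E=lambda a,q:Ro.from_euler(a,q,degrees=True).as_matrix()
R=tool(-20)@E("y",-20);go(R,G+.004*n+.019*R[:,2]);print(r.get_state()["moment"],r.get_state()["joints"])
E
```

```text
time_s: 9.28
tcp_pos: [0.5218, 0.1806, 0.087]
eef_rot: [168.3, -13.1, 10.2]
contact_force: [-4.8, 1.9, 8.9]
gripper_width: 0.014
gripper_force: 15.0
t 9.2833 tcp [0.522 0.181 0.087] shift units [-0.002 -0.061 -0.008] rotvec [0.042 0.027 0.022] 0.0076577074759820035 w 0.014041183484414332
[ 0.566  1.8   -0.086] [ 48.82   12.376 -45.69   32.547 -33.452  22.383]
```

Release, retreat along the axis by ~60 mm and higher, and check.

```bash
python3 -m creep '[[50,0,0,0,0,0,0],[50,0,0,0,0,0,0],[50,0,0,0,0,0,0],[50,0,0,0,0,0,0],[50,-0.3,0.05,0.47,0,0,0],[50,-0.3,0.05,0.47,0,0,0],[50,-0.3,0.05,0.47,0,0,0],[50,-0.3,0.05,0.47,0,0,0]]'
python3 -m creep '[[50,0,-0.3,0.8,0,0,0],[50,0,-0.6,0.8,0,0,0],[50,0,-0.8,0.8,0,0,0],[50,0,-1,0.5,0,0,0],[50,0,-1,0,0,0,0],[50,0,-1,0,0,0,0],[50,0,-1,0,0,0,0],[50,0,0,0,0,0,0]]'
python3 - <<'E'
from k import *
t=capture("top");s=capture("side")
A=cv2.resize(t["frame"][155:215,180:240,::-1],None,fx=6.6,fy=6.6,interpolation=2)
B=cv2.resize(s["frame"][130:205,185:260,::-1],None,fx=5.28,fy=5.28,interpolation=2)
cv2.imwrite("pics/post.png",np.hstack([A,B]))
print(r.get_state()["joints"])
E
```

```text
time_s: 9.95
tcp_pos: [0.4912, 0.1841, 0.1338]
eef_rot: [168.5, -13.1, 9.8]
contact_force: [0.1, 0.2, -0.5]
gripper_width: 0.05
gripper_force: 0.0
time_s: 10.62
tcp_pos: [0.4902, 0.0384, 0.2057]
eef_rot: [168.5, -13.0, 9.6]
contact_force: [-0.4, -0.4, -0.7]
gripper_width: 0.0501
gripper_force: 0.0
[ 40.04   -3.798 -42.426  22.454 -48.164  43.675]
```

View pics/post.png

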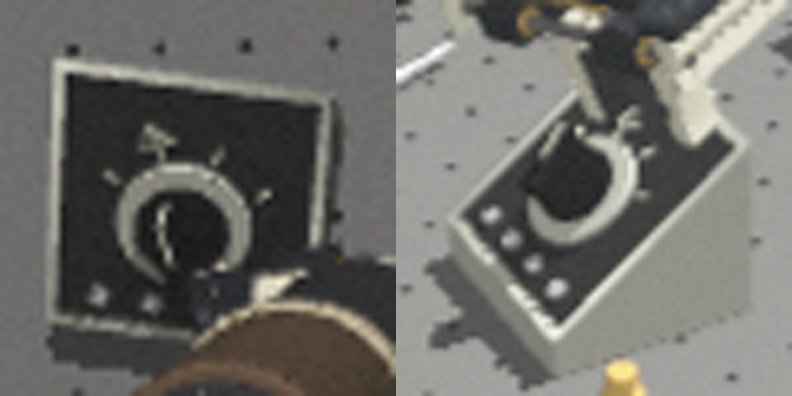

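```bash
cat > l.py <<'E'
from ik import *
from plant import r
np.set_printoptions(precision=3,suppress=True)
Y=3.4;H=np.array([.614,-.2169,.0755]);RB=E("z",Y)
L0=np.array([-.18,0,.004])
def pull(th): return H+RB@E("y",np.degrees(th))@L0
def toolR(tilt): return RB@E("x",180)@E("y",tilt)  # x_tool along box x
def go(R,Pt):
    st=r.get_state();v=np.degrees(Ro.from_matrix(R@E("xyz",st["eef_rot"]).T).as_rotvec())
    print("t",st["time_s"],"tcp",st["tcp_pos"],"shift",(Pt-st["tcp_pos"])/.025,"rot",v,"w",st["gripper_width"])
E
python3 - <<'E'
from l import *
from k import tool,Rw,U,s35,c35
from k import n as nn, e as ee
t=capture("top")
for x,y in((433,349),(500,357),(428,406)): print("yellow",at_z(t,x/1.5+.3,y/1.5-.7,.12 if y<370 else .03))
# pointer
ln=[]
for X,Yp in((172,265),(163,205)):
    o,w=ray(t,180+X/6.6-.5,155+Yp/6.6-.5);o=Rw.inv().apply(o-U);w=Rw.inv().apply(w)
    n0=np.array([-s35,0,c35]);e0=np.array([c35,0,s35]);O=np.array([-.0675,0,.028])
    k=((O+n0*.044-o)@n0)/(w@n0);p=o+k*w-O;ln.append(np.array([p@e0,p[1]]))
d=ln[1]-ln[0];print("pointer",ln,np.degrees(np.arctan2(-d[1],d[0])))
np.set_printoptions(precision=1,suppress=True)
for tilt in(-15,0,15):
  R=toolR(tilt);print(R[:,2]);q=r.get_state()["joints"]
  for th in(0,.4,.8,1.2,1.6,1.83):
    q,e_=ik(pull(th)+.017*R[:,2],R,q);print(tilt,th,pull(th)*1000,q,round(e_,3))
E
```

```text
yellow [ 0.373 -0.105  0.12 ]
yellow [ 0.35  -0.259  0.12 ]
yellow [ 0.236 -0.094  0.03 ]
pointer [array([0.072, 0.002]), array([0.108, 0.008])] -10.535387880549349
[-0.3 -0.  -1. ]
-15 0 [ 434.3 -227.6   79.5] [ -3.3  21.1 -25.4   2.  -58.4  95.4] 0.0
-15 0.4 [ 450.1 -226.6  149.3] [ -3.1  17.5 -19.5   1.8 -67.9  95.6] 0.0
-15 0.8 [ 491.7 -224.2  207.4] [ -2.6  17.8 -10.6   1.6 -76.6  95.4] 0.0
-15 1.2 [ 552.6 -220.5  244.7] [ -2.1  21.5  -0.    1.4 -83.4  95.1] 0.0
-15 1.6 [ 623.2 -216.4  255.3] [ -1.5  27.4  10.7   1.3 -88.2  94.7] 0.0
-15 1.83 [ 663.9 -213.9  248.5] [ -1.3  31.4  16.4   1.2 -90.   94.5] 0.0
[ 0. -0. -1.]
0 0 [ 434.3 -227.6   79.5] [ -4.6  13.5 -34.2   0.  -42.3  98. ] 0.0
0 0.4 [ 450.1 -226.6  149.3] [ -4.4   9.4 -28.   -0.  -52.6  97.8] 0.0
0 0.8 [ 491.7 -224.2  207.4] [ -3.7   9.5 -19.4   0.  -61.1  97.1] 0.0
0 1.2 [ 552.6 -220.5  244.7] [ -3.   13.1  -9.7   0.  -67.2  96.4] 0.0
0 1.6 [ 623.2 -216.4  255.3] [ -2.2  18.8  -0.4  -0.  -70.8  95.6] 0.0
0 1.83 [ 663.9 -213.9  248.5] [ -1.9  22.6   4.3   0.  -71.7  95.3] 0.0
[ 0.3  0.  -1. ]
15 0 [ 434.3 -227.6   79.5] [ -6.9   7.9 -41.7  -6.1 -25.8 105.4] 0.0
15 0.4 [ 450.1 -226.6  149.3] [ -6.4   2.7 -36.1  -4.2 -36.5 102.8] 0.0
15 0.8 [ 491.7 -224.2  207.4] [ -5.4   2.3 -28.1  -3.2 -44.8 100.7] 0.0
15 1.2 [ 552.6 -220.5  244.7] [ -4.2   5.6 -19.5  -2.6 -50.1  99. ] 0.0
15 1.6 [ 623.2 -216.4  255.3] [ -3.2  11.2 -11.4  -2.2 -52.5  97.7] 0.0
15 1.83 [ 663.9 -213.9  248.5] [ -2.8  14.9  -7.5  -2.  -52.7  97.2] 0.0
```

```bash
python3 - <<'E'
from l import *
R=toolR(0)
go(R,pull(0)+.017*R[:,2]+[0,0,.1])
E
```

```text
t 10.7667 tcp [0.492 0.042 0.206] shift [ -2.296 -10.769  -1.748] rot [ 9.885 14.321 -4.954] w 0.050085002645933095
```

```bash
python3 -m creep '[[56,0,-0.7,0,1.6,2.4,-0.8],[56,0,-1,0,1.6,2.4,-0.8],[56,0,-1,0,1.6,2.4,-0.8],[56,0,-1,0,1.6,2.4,-0.8],[56,-0.3,-1,0,1.6,2.4,-0.8],[56,-0.4,-1,0,1.7,2.3,-0.8],[56,-0.4,-1,0,0,0,0],[56,-0.4,-1,0,0,0,0]]'
python3 -m creep '[[56,-0.4,-1,-0.3,0,0,0],[56,-0.4,-1,-0.6,0,0,0],[56,0,-1,-0.8,0,0,0],[56,0,0,0,0,0,0],[56,0,0,0,0,0,0],[56,0,0,0,0,0,0]]'
python3 - <<'E'
from l import *
R=toolR(0)
go(R,pull(0)+.017*R[:,2])
t=capture("top");s=capture("side");st=r.get_state()
A=cv2.resize(t["frame"][165:235,280:360,::-1],None,fx=5,fy=5,interpolation=2)
B=cv2.resize(s["frame"][195:265,240:320,::-1],None,fx=5,fy=5,interpolation=2)
for im,c,o in((A,t,(280,165)),(B,s,(240,195))):
    for P_,col in((st["tcp_pos"],(0,0,255)),(pull(0),(0,255,0))):
        q=(proj(c,P_)-o+.5)*5;cv2.circle(im,tuple(int(v) for v in q),2,col,-1)
cv2.imwrite("pics/prel.png",np.hstack([A,B]))
E
```

```text
time_s: 11.43
tcp_pos: [0.4547, -0.1514, 0.2056]
eef_rot: [179.9, 0.1, 3.6]
contact_force: [0.4, 0.5, 0.7]
gripper_width: 0.0563
gripper_force: 0.0
time_s: 11.93
tcp_pos: [0.4347, -0.2252, 0.1635]
eef_rot: [179.8, 0.0, 3.7]
contact_force: [0.3, 1.4, 0.5]
gripper_width: 0.0556
gripper_force: 0.0
t 11.9333 tcp [ 0.435 -0.225  0.164] shift [-0.014 -0.094 -4.04 ] rot [ 0.175 -0.021 -0.276] w 0.055555407320775185
```

View pics/prel.png

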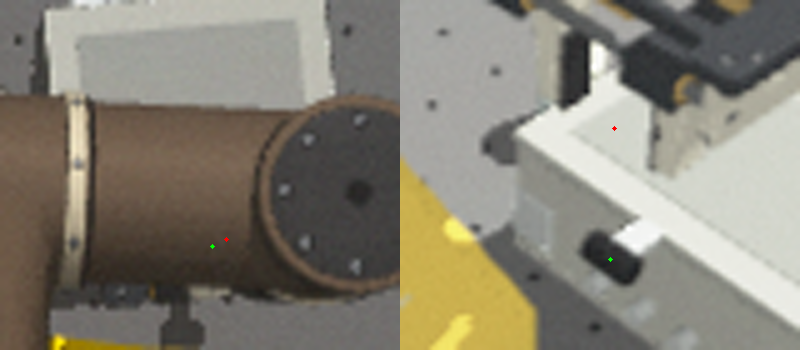

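The TCP dot (614,128) sits between the fingertips, and the modelled pull (green) lies on the barrel at (610,258). Next: down 101 mm and close.

```bash
python3 -m creep '[[56,0,-0.1,-0.6,0,0,0],[56,0,0,-0.6,0,0,0],[56,0,0,-0.6,0,0,0],[56,0,0,-0.6,0,0,0],[56,0,0,-0.6,0,0,0],[56,0,0,-0.6,0,0,0],[56,0,0,-0.44,0,0,0],[56,0,0,0,0,0,0]]'
python3 -m creep '[[24,0,0,0,0,0,0],[24,0,0,0,0,0,0],[24,0,0,0,0,0,0],[24,0,0,0,0,0,0],[24,0,0,0,0,0,0],[24,0,0,0,0,0,0],[24,0,0,0,0,0,0],[24,0,0,0,0,0,0]]' 15
python3 - <<'E'
from l import *
R=toolR(0);go(R,pull(0)+.017*R[:,2])
p=pull(0)
for th in np.arange(.1,1.9,.1): print(round(th,1),(pull(th)-p)/.025);p=pull(th)
E
```

```text
time_s: 12.7
tcp_pos: [0.4336, -0.2269, 0.0612]
eef_rot: [179.9, 0.1, 3.7]
contact_force: [-0.7, 1.0, -0.6]
gripper_width: 0.0559
gripper_force: 0.0
time_s: 13.37
tcp_pos: [0.4346, -0.2252, 0.0633]
eef_rot: [-180.0, -0.1, 3.6]
contact_force: [-1.3, 25.5, 11.3]
gripper_width: 0.03
gripper_force: 15.0
t 13.3667 tcp [ 0.435 -0.225  0.063] shift [-0.013 -0.094 -0.032] rot [-0.039  0.124 -0.214] w 0.03004401795327818
0.1 [0.052 0.003 0.718]
0.2 [0.123 0.007 0.709]
0.3 [0.193 0.011 0.693]
0.4 [0.261 0.016 0.671]
0.5 [0.327 0.019 0.641]
0.6 [0.389 0.023 0.605]
0.7 [0.447 0.027 0.563]
0.8 [0.501 0.03  0.516]
0.9 [0.55  0.033 0.463]
1.0 [0.594 0.035 0.406]
1.1 [0.631 0.037 0.344]
1.2 [0.662 0.039 0.279]
1.3 [0.687 0.041 0.212]
1.4 [0.704 0.042 0.142]
1.5 [0.715 0.042 0.071]
1.6 [ 0.719  0.043 -0.001]
1.7 [ 0.715  0.042 -0.073]
1.8 [ 0.704  0.042 -0.144]
```

```bash
python3 -m creep '[[24,0,0.08,0,0,0,0],[24,0,0,0,0,0,0],[24,0,0,0,0,0,0]]'
python3 -m creep '[[24,0.02,0,0.36,0,0,0],[24,0.03,0,0.36,0,0,0],[24,0.06,0,0.355,0,0,0],[24,0.06,0,0.355,0,0,0],[24,0.09,0.01,0.35,0,0,0],[24,0.1,0.01,0.345,0,0,0],[24,0,0,0,0,0,0]]'
```

```text
time_s: 13.62
tcp_pos: [0.4346, -0.2251, 0.0633]
eef_rot: [179.9, -0.1, 3.6]
contact_force: [-0.9, 11.8, 7.5]
gripper_width: 0.0297
gripper_force: 15.0
time_s: 14.2
tcp_pos: [0.4434, -0.2245, 0.1167]
eef_rot: [179.9, -0.1, 3.6]
contact_force: [0.4, 7.0, -2.4]
gripper_width: 0.03
gripper_force: 15.0
```

```bash
python3 -m creep '[[24,0.13,0.01,0.335,0,0,0],[24,0.13,0.01,0.335,0,0,0],[24,0.16,0.01,0.32,0,0,0],[24,0.165,0.01,0.32,0,0,0],[24,0.19,0.01,0.305,0,0,0],[24,0.195,0.01,0.3,0,0,0],[24,0.22,0.015,0.28,0,0,0],[24,0.225,0.015,0.28,0,0,0]]'
python3 -m creep '[[24,0.25,0.015,0.26,0,0,0],[24,0.25,0.015,0.255,0,0,0],[24,0.275,0.015,0.23,0,0,0],[24,0.275,0.015,0.23,0,0,0],[24,0.295,0.015,0.205,0,0,0],[24,0.3,0.02,0.2,0,0,0],[24,0.315,0.02,0.17,0,0,0],[24,0.315,0.02,0.17,0,0,0]]'
python3 -c "
from l import *
st=r.get_state();g=st['tcp_pos']+[0,0,.017];d=RB.T@(g-H);print(d,np.hypot(d[0],d[2]),np.arctan2(d[2],-d[0]),st['contact_force'])"
```

```text
time_s: 14.87
tcp_pos: [0.4777, -0.2226, 0.1775]
eef_rot: [179.9, 0.1, 3.6]
contact_force: [-0.0, 4.7, -4.3]
gripper_width: 0.0298
gripper_force: 15.0
time_s: 15.53
tcp_pos: [0.5347, -0.2195, 0.2211]
eef_rot: [179.9, 0.1, 3.6]
contact_force: [-1.6, 5.0, -0.2]
gripper_width: 0.0296
gripper_force: 15.0
[-0.079  0.002  0.163] 0.1808946273103962 1.1168833307082326 [-1.629  5.015 -0.203]
```

```bash
python3 -m creep '[[24,0.33,0.02,0.14,0,0,0],[24,0.33,0.02,0.14,0,0,0],[24,0.34,0.02,0.105,0,0,0],[24,0.345,0.02,0.105,0,0,0],[24,0.35,0.02,0.07,0,0,0],[24,0.35,0.02,0.07,0,0,0],[24,0.355,0.02,0.036,0,0,0],[24,0.36,0.02,0.036,0,0,0]]'
python3 -m creep '[[24,0.36,0.02,0,0,0,0],[24,0.36,0.02,0,0,0,0],[24,0.36,0.02,-0.036,0,0,0],[24,0.355,0.02,-0.036,0,0,0],[24,0.35,0.02,-0.07,0,0,0],[24,0.2,0.01,-0.04,0,0,0],[24,0,0,0,0,0,0]]'
python3 -c "
from l import *
st=r.get_state();g=st['tcp_pos']+[0,0,.017];d=RB.T@(g-H);print(d,np.hypot(d[0],d[2]),np.arctan2(d[2],-d[0]),st['contact_force'])"
```

```text
time_s: 16.2
tcp_pos: [0.6048, -0.2157, 0.2392]
eef_rot: [179.8, -0.0, 3.7]
contact_force: [-1.5, 4.1, 1.6]
gripper_width: 0.0302
gripper_force: 15.0
time_s: 16.78
tcp_pos: [0.6564, -0.2129, 0.2344]
eef_rot: [179.8, -0.2, 3.7]
contact_force: [1.3, 5.1, 5.1]
gripper_width: 0.0298
gripper_force: 15.0
[0.043 0.001 0.176] 0.1809919731294929 1.8081932175347322 [1.316 5.103 5.145]
```

Near the stop; push gently against it, watching the force.

```bash
python3 -m creep '[[24,0.12,0.01,-0.03,0,0,0],[24,0.12,0,-0.03,0,0,0],[24,0,0,0,0,0,0],[24,0,0,0,0,0,0]]'
python3 -m creep '[[24,0.12,0,-0.03,0,0,0],[24,0.12,0,-0.03,0,0,0],[24,0,0,0,0,0,0],[24,0,0,0,0,0,0]]'
python3 -c "
from l import *
st=r.get_state();g=st['tcp_pos']+[0,0,.017];d=RB.T@(g-H);print(d,np.hypot(d[0],d[2]),np.arctan2(d[2],-d[0]),st['contact_force'])"
```

```text
time_s: 17.12
tcp_pos: [0.6616, -0.2126, 0.2331]
eef_rot: [179.8, -0.2, 3.7]
contact_force: [2.3, 4.7, 4.3]
gripper_width: 0.0297
gripper_force: 15.0
time_s: 17.45
tcp_pos: [0.6668, -0.2124, 0.2315]
eef_rot: [179.8, -0.1, 3.7]
contact_force: [-1.2, 6.7, 6.1]
gripper_width: 0.0296
gripper_force: 15.0
[0.053 0.001 0.173] 0.18093986880503277 1.8676470750658958 [-1.194  6.66   6.137]
```

```bash
python3 -m creep '[[24,0.12,0,-0.035,0,0,0],[24,0,0,0,0,0,0],[24,0,0,0,0,0,0]]'
python3 -m creep '[[24,0.12,0,-0.035,0,0,0],[24,0,0,0,0,0,0],[24,0,0,0,0,0,0]]'
```

```text
time_s: 17.7
tcp_pos: [0.6676, -0.2123, 0.231]
eef_rot: [179.9, 0.1, 3.7]
contact_force: [-9.9, 10.0, 11.4]
gripper_width: 0.0299
gripper_force: 15.0
time_s: 17.95
tcp_pos: [0.6695, -0.2122, 0.2301]
eef_rot: [179.9, 0.3, 3.7]
contact_force: [-13.5, 9.8, 12.8]
gripper_width: 0.0297
gripper_force: 15.0
```

```bash
python3 -m creep '[[24,-0.1,0,0.03,0,0,0],[24,0,0,0,0,0,0],[56,0,0,0,0,0,0],[56,0,0,0,0,0,0],[56,0,0,0,0,0,0],[56,0,0,0,0,0,0],[56,0,0,0,0,0,0],[56,0,0,0,0,0,0]]'
python3 -m creep '[[56,0,0,0.3,0,0,0],[56,0,0,0.5,0,0,0],[56,0,0,0.7,0,0,0],[56,0,0,0.8,0,0,0],[56,0,0,0.8,0,0,0],[56,-0.8,-0.3,0.3,0,0,0],[56,-0.8,-0.3,0,0,0,0],[56,-0.8,-0.3,0,0,0,0]]'
python3 -m creep '[[56,-0.8,-0.8,0,0,0,0],[56,-0.8,-0.8,0,0,0,0],[56,-0.8,-0.8,0,0,0,0],[56,0,0,0,0,0,0],[56,0,0,0,0,0,0]]'
python3 - <<'E'
from h import *
t=capture("top");s=capture("side")
A=cv2.resize(t["frame"][110:220,170:270,::-1],None,fx=4,fy=4,interpolation=2)
B=cv2.resize(s["frame"][130:290,180:370,::-1],None,fx=2.1,fy=2.75,interpolation=2)
cv2.imwrite("pics/fin.png",np.hstack([A,B]))
print(r.get_state()["contact_force"])
E
```

```text
time_s: 18.62
tcp_pos: [0.6695, -0.2132, 0.2293]
eef_rot: [179.8, 0.0, 3.7]
contact_force: [-1.0, -0.9, 0.2]
gripper_width: 0.0556
gripper_force: 0.0
time_s: 19.28
tcp_pos: [0.6092, -0.2356, 0.3158]
eef_rot: [179.8, -0.1, 3.7]
contact_force: [-0.3, -0.4, 0.2]
gripper_width: 0.0563
gripper_force: 0.0
time_s: 19.7
tcp_pos: [0.5486, -0.2965, 0.3158]
eef_rot: [179.8, -0.1, 3.6]
contact_force: [-0.7, -0.5, -0.0]
gripper_width: 0.0561
gripper_force: 0.0
[-0.55132365 -0.24267672  0.0706694 ]
```

View pics/fin.png

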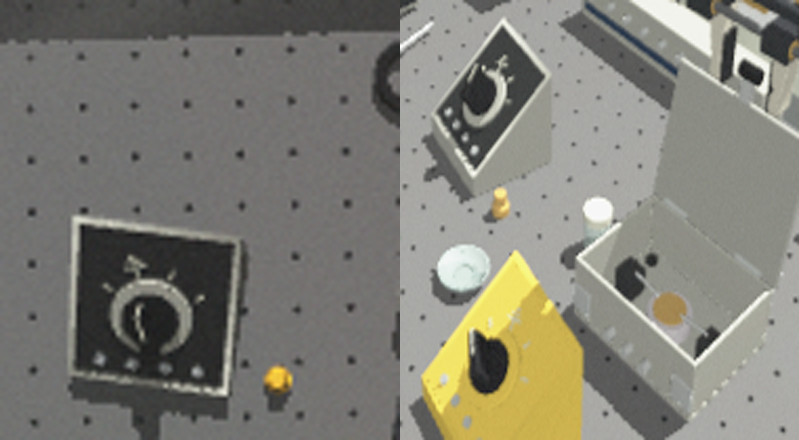

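The lid stands back past upright, the pointer line (about (140,322)) points at the earth mark (135,265), and the bystanders in view are where they were.

```bash
python3 -c "
from plant import close_job
print(close_job())"
```

```text
the job is handed in; nothing more can be done
None
```

The job is handed in, though no verdict came back: the selector is at the earth mark, the lid was then brought gently back to its stop and released, the arm is clear, and no bystander was touched.

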